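# Take a temperature logger down from its desk stand and file it in the packed row

### The job

Take the temperature logger down from the leaning desk stand: it hangs on two headed screws in sideways keyhole slots, so gently slide it sideways to your right (as you face the stand) until you feel it stop, ease it back about 5 mm so that the screw heads sit in the wide ends, and pull it straight off the stand. Then push it gently, upright, down into the too-narrow gap in the middle of the row of loggers in the black bin, easing its neighbours apart, until it stands on the bin floor with all five upright in one row; let go, and do not push the roll of tape or the timer about.

Things in the scene. Friction and masses are not known exactly. Their poses are not given: they have to be found in the camera images.
- logger: The logger that hangs on the stand: white plastic box, 56 mm wide (own y), 24 mm thick (own x), 112 mm high (own z, foot to crown), crown rounded 11 mm, foot 7 mm, display on its front (own -x face); 80 to 170 g. Origin at its centre. It hangs leaning back 35 degrees from vertical. Its narrow sides (own +y and -y) are free to grasp down to 40 mm below the crown.
- keyholes (a point): Point in the logger's back (own +x face) between its two hidden sideways keyhole slots, one above the other; axes as the logger's. Their wide ends (16 x 17 mm) lie toward own +y: slide the logger toward own -y, 18 to 33 mm (differs), to a hard stop, where the heads still catch; they pass out when it is 4 to 7 mm back from the stop. Then move off along own -x: 10 mm clears them.
- stand: Desk stand, grey folded steel, fixed. Base 150 x 124 x 7 mm; origin under it, own -x its front, z up. A 28 mm wide plate behind the logger leans back 35 degrees (toward own +x) and ends 20 mm below the logger's crown, with a strut down behind it. Two screws (12 mm heads, 5 mm shanks), hidden behind the logger, are clamped tight, up to 6 mm to either side of its middle, in cross slots.
- bin: Low black bin, 397 mm long (own x), 162 mm wide (own y), 71 mm high, fixed; origin under its centre. Floor 2 mm above the origin, 132 mm wide inside. The row of loggers stands across it (own x about 0.015 m), packed along own y. A logger that stands on the floor has its centre 58 mm above the bin's origin.
- logger_1: First logger of the row, at the bin's own -y end: same box as the hung logger (56 x 24 x 112 mm, origin at its centre, own z up), loose, 120 g. Its display faces the bin's own -y; its own x points along the bin's own +y.
- logger_2: Second logger of the row, same box and placed like logger_1. Between it and logger_3 is the gap for the hung logger, only 16 to 21 mm wide: the neighbours must be eased apart by its rounded foot (12 mm of play is left when all five stand in the row).
- logger_3: Third logger of the row, on the other side of the gap; same box, placed like logger_1.
- logger_4: Fourth logger of the row, at the bin's own +y end; same box, placed like logger_1.
- tape: Roll of tape, 96 mm across, 25 mm high, lying in the bin's own -x end; origin under its centre.
- timer: Kitchen timer with a knob, 62 x 62 x 51 mm, standing in the bin's own +x end; origin under its centre.
Things that resemble listed ones, but are neither listed nor needed, are in the scene too. Leave any red look-alike of the logger alone.

How it is judged (in metres and radians):
On the way:
1. the logger is off its screws and carried clear of the stand (distance of logger from where it was at the start of the episode above 0.08 m and height (world z) of logger above 0.07 m), for 0.2 s.
At the end, for the whole second after the job is handed in: The logger stands upright (within 15 degrees) on the bin floor (within 5 mm), directly between the second and third loggers and within 25 mm of the row's line; its four neighbours stand upright (within 15 degrees) on the floor in the row; it is released and at rest (z of logger in the frame of bin between 0.05 and 0.063 m and x of logger in the frame of bin between -0.01 and 0.04 m and x of logger in the frame of logger_2 between 0.018 and 0.042 m and x of logger in the frame of logger_3 between -0.042 and -0.018 m and angle between each of logger, logger_1, logger_2, logger_3, logger_4's own z axis and vertical below 0.26 rad and z of logger_1 in the frame of bin between 0.05 and 0.066 m and x of logger_1 in the frame of bin between -0.015 and 0.045 m and z of logger_2 in the frame of bin between 0.05 and 0.066 m and x of logger_2 in the frame of bin between -0.015 and 0.045 m and z of logger_3 in the frame of bin between 0.05 and 0.066 m and x of logger_3 in the frame of bin between -0.015 and 0.045 m and z of logger_4 in the frame of bin between 0.05 and 0.066 m and x of logger_4 in the frame of bin between -0.015 and 0.045 m and linear speed of logger below 0.02 m/s); the robot touches nothing.
It fails at once if a logger of the row is toppled or pulled out (leans more than 29 degrees) (angle between any of logger_1, logger_2, logger_3, logger_4's own z axis and vertical above 0.5 rad).
It fails at once if the logger is rammed: it presses on the bin or on a neighbour with more than 45 N (contact force between logger and bin above 45 N or contact force between logger and logger_1 above 45 N or contact force between logger and logger_2 above 45 N or contact force between logger and logger_3 above 45 N or contact force between logger and logger_4 above 45 N).
It fails at once if the logger is forced against its screws or stand with more than 35 N (contact force between logger and stand above 35 N).
It fails at once if the tape or the timer is pushed more than 30 mm (distance of any of tape, timer from where it was at the start of the episode above 0.03 m).
It also fails if it takes over 45 s, if anything falls off the work surface, if the arm or the gripper's body presses on something with over 40 N, if the wrist force passes 120 N, or if a joint passes its speed limit or range.

### The arm

A 6-joint arm with a two-finger parallel gripper is mounted at the origin on a cart in front of the work surface, level with it; the furniture and walls round the work are solid. World frame = base frame: x ahead of the robot, y to its left, z up, the work surface at z = 0. Lengths are in mm, angles in rad, forces in N, time in s.
With the tool pointing down it reaches from about 350 to 850 mm from the base axis. Payload 8.1 kg.
Tool frame: the origin (TCP) lies midway between the tips of the shut fingers; the grasp point (between the pads) lies 19 mm behind it; z points along the fingers, y is the direction in which the jaws open and shut (so a half turn about z gives the same grasp; the last joint's range is limited). The gripper opens to 85 mm and grips with 20 to 120 N. Pads are 22 mm wide; open, the fingers measure 114 mm over their backs; the gripper's body (76 mm by 85 mm) begins 54 mm behind the grasp point. The pads swing forward as they close: fully open they stand 13 mm farther back than shut.
Start: joints at [-1.408, 0.13, 1.488, -0, 1.523, -0.085], TCP at [147.183, -581.672, 231.292] pointing down, gripper open.
Joint ranges: [-2.96, 2.96], [-0.89, 2.26], [0.02, 2.5], [-1.34, 4.48], [0, 2.73], [-2.66, 2.66]. Speed limits (rad/s): [2.39, 2.39, 2.79, 3.14, 3.14, 3.14].

### API

Orientations are given as a unit quaternion [x, y, z, w].
In Python, from rig import robot gives the robot as it stands. Calls block until the motion is done:
- robot.move_ptp(position, orientation): joint-space move of the TCP to a pose.
- robot.line_to(position, attitude=None, velocity=150): straight line of the TCP; attitude=None keeps the orientation; velocity is the mean speed in mm/s.
- robot.set_joints(angles): joint-space move.
- robot.open_gripper() and robot.gripper_close(): open the fingers fully, or close them until they stop; the grip force is fixed at half the most.
- robot.dwell(seconds).
- robot.ik(position, orientation): joint angles nearest the present ones, or None.
- robot.read_camera(name): name is "scene" or "side" or "wrist"; returns a dict with "pixels" (384x512x3 uint8, blue, green, red), "camera_matrix" (3x3 intrinsics, pixels), "distortion" ([k1, k2, p1, p2, k3] as OpenCV has them; the pictures are not rectified), "position" and "rotation" of the camera in the world; the wrist camera has in their place "T_tool_cam" (4x4, takes a point from camera to tool coordinates, whose origin is the TCP and whose axes are the flange's). Camera axes: x right, y up, looking along -z (the intrinsics and any distortion apply to the point x, -y, -z); pixel columns grow to the right and rows downward; lengths in mm; the calibration is good to about 2 mm. A picture is of the moment at which its call begins: read the wrist's pose just before it. There is no depth.
A pose or a line that the arm cannot do raises robot.PlanningError and nothing moves.
- robot.close_job(): hands the job in, once; it reports no verdict.
Readings, each from a call of its own:
- robot.read_time(): time.
- robot.read_joints(): joint angles.
- robot.read_dq(): joint speeds.
- robot.read_joint_efforts(): joint torques, N m.
- robot.read_tool_pos(): TCP position.
- robot.read_eef_rot(): TCP orientation.
- robot.read_ft_force(): force on the tool from outside, world axes, zero at the start.
- robot.read_torque(): the same for the moment, N m.
- robot.read_finger_gap(): finger opening in mm.
Only numpy, scipy, OpenCV 4.12 (cv2) and the standard library are available. Lean on these libraries where they do the work, as an engineer would, in place of code of your own. Each camera call takes 0.05 s, during which the arm holds its last target.

## Working session

There is one attempt and no reset: what is moved stays moved. The work goes in short steps, each a Python script; the robot and the scene stay as the last script left them, time stands still between calls to the robot, and variables do not carry over. Pictures are saved under pics/ and viewed, and the job is handed in when it is done.

```bash
ls; mkdir -p pics
python3 - <<'E'
from rig import robot
import cv2, numpy as np
for n in ["scene","side","wrist"]:
    d=robot.read_camera(n)
    cv2.imwrite(f"pics/{n}0.png",d["pixels"])
    for k in d:
        if k!="pixels": print(n,k,np.array(d[k]).round(4).tolist())
print(robot.read_time(),robot.read_tool_pos(),robot.read_eef_rot(),robot.read_ft_force())
E
```

```text
pics
scene camera_matrix [[382.9907, 0.0, 248.8462], [0.0, 382.9907, 197.6331], [0.0, 0.0, 1.0]]
scene distortion [-0.1161, 0.0, 0.0, 0.0, 0.0]
scene position [190.1424, 591.6651, 581.5423]
scene rotation [-0.1076, 0.4366, 0.8629, -0.2306]
side camera_matrix [[367.3554, 0.0, 258.8092], [0.0, 367.3554, 196.3463], [0.0, 0.0, 1.0]]
side distortion [-0.0279, 0.0, 0.0, 0.0, 0.0]
side position [902.5975, -91.7846, 835.7461]
side rotation [0.1857, 0.1465, 0.5943, 0.7687]
wrist camera_matrix [[268.9955, 0.0, 255.9662], [0.0, 268.9955, 193.1974], [0.0, 0.0, 1.0]]
wrist distortion [-0.0028, 0.0, 0.0, 0.0, 0.0]
wrist T_tool_cam [[0.0008, 0.9601, 0.2796, 71.9449], [1.0, -0.0008, -0.0001, 0.0667], [0.0001, 0.2796, -0.9601, -143.0671], [0.0, 0.0, 0.0, 1.0]]
0.15 [ 147.11249263 -581.2592439   230.48235235] [ 9.92333484e-01  1.23587006e-01 -3.83246866e-05 -7.12025919e-04] [0.40423752 0.08681065 0.30985478]
```

View pics/scene0.png

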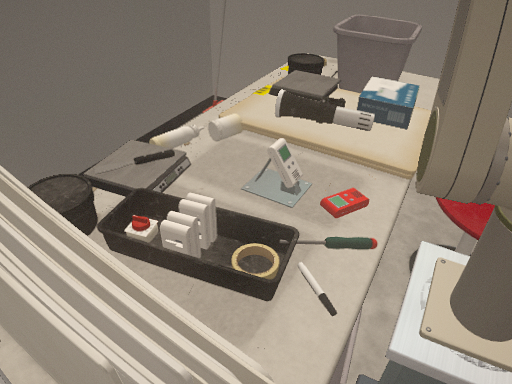

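View pics/side0.png

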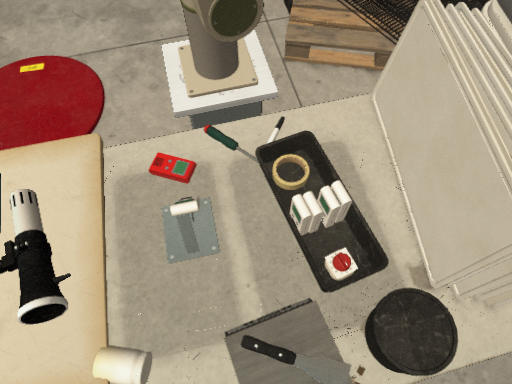

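View pics/wrist0.png

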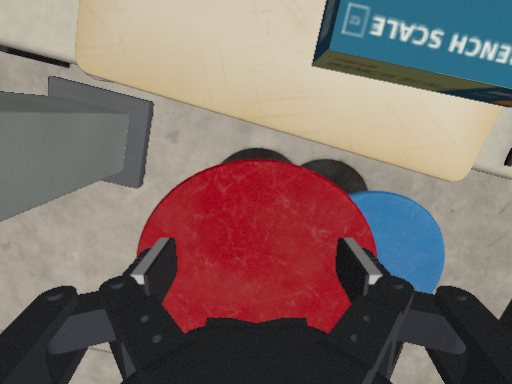

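```bash
cat > h.py <<'E'
import numpy as np, cv2
from scipy.spatial.transform import Rotation as R
F=np.diag([1.,-1,-1])
def cam(robot,n):
    if n=="wrist":
        p=np.array(robot.read_tool_pos());q=R.from_quat(robot.read_eef_rot()).as_matrix()
        d=robot.read_camera(n);T=np.array(d["T_tool_cam"])
        d["C"]=p+q@T[:3,3];d["M"]=q@T[:3,:3]@F
    else:
        d=robot.read_camera(n);d["C"]=np.array(d["position"],float)
        d["M"]=R.from_quat(d["rotation"]).as_matrix()@F
    d["K"]=np.array(d["camera_matrix"],float);d["D"]=np.array(d["distortion"],float)
    return d
def proj(d,P):
    Q=(np.atleast_2d(P)-d["C"])@d["M"]
    return cv2.projectPoints(Q.reshape(-1,1,3),np.zeros(3),np.zeros(3),d["K"],d["D"])[0].reshape(-1,2)
def rays(d,uv):
    u=cv2.undistortPoints(np.array(uv,float).reshape(-1,1,2),d["K"],d["D"]).reshape(-1,2)
    v=np.c_[u,np.ones(len(u))]@d["M"].T
    return v/np.linalg.norm(v,axis=1)[:,None]
def onz(d,uv,z):
    v=rays(d,uv);return d["C"]+v*((z-d["C"][2])/v[:,2])[:,None]
def tri(d1,a,d2,b):
    out=[]
    for v,w in zip(rays(d1,a),rays(d2,b)):
        A=np.array([v,-w]).T
        t=np.linalg.lstsq(A,d2["C"]-d1["C"],rcond=None)[0]
        p=d1["C"]+v*t[0];q=d2["C"]+w*t[1];out.append(np.r_[(p+q)/2,np.linalg.norm(p-q)])
    return np.array(out)
def crop(d,x0,y0,x1,y1,s,fn):
    im=cv2.resize(d["pixels"][y0:y1,x0:x1],None,fx=s,fy=s,interpolation=cv2.INTER_CUBIC)
    for x in range((x0+9)//10*10,x1,10):
        cv2.line(im,((x-x0)*s,0),((x-x0)*s,6 if x%50 else 14),(0,0,255),1)
        if x%50==0: cv2.putText(im,str(x),((x-x0)*s,24),0,.4,(0,0,255),1)
    for y in range((y0+9)//10*10,y1,10):
        cv2.line(im,(0,(y-y0)*s),(6 if y%50 else 14,(y-y0)*s),(0,0,255),1)
        if y%50==0: cv2.putText(im,str(y),(16,(y-y0)*s+4),0,.4,(0,0,255),1)
    cv2.imwrite(fn,im)
E
python3 - <<'E'
from rig import robot
from h import *
s=cam(robot,"scene");d=cam(robot,"side")
crop(s,90,130,320,300,3,"pics/s1.png")
crop(d,140,120,400,300,3,"pics/d1.png")
print(onz(d,[[256,150],[314,131],[387,262],[324,290]],71))
print(onz(s,[[105,202],[299,243]],71), proj(d,[[0,0,0]]))
E
```

```text
[[390.07100924  30.0339894   71.        ]
 [370.64772903 189.65096131  71.        ]
 [742.25287442 230.88768535  71.        ]
 [764.54405296  80.01105644  71.        ]]
[[788.53875007 165.42514042  71.        ]
 [365.32975885  67.29223443  71.        ]] [[216.48649867  65.79556581]]
```

View pics/s1.png

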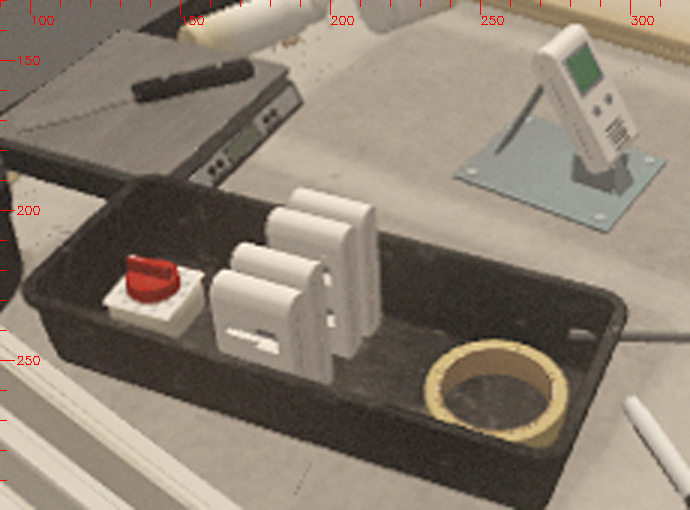

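View pics/d1.png

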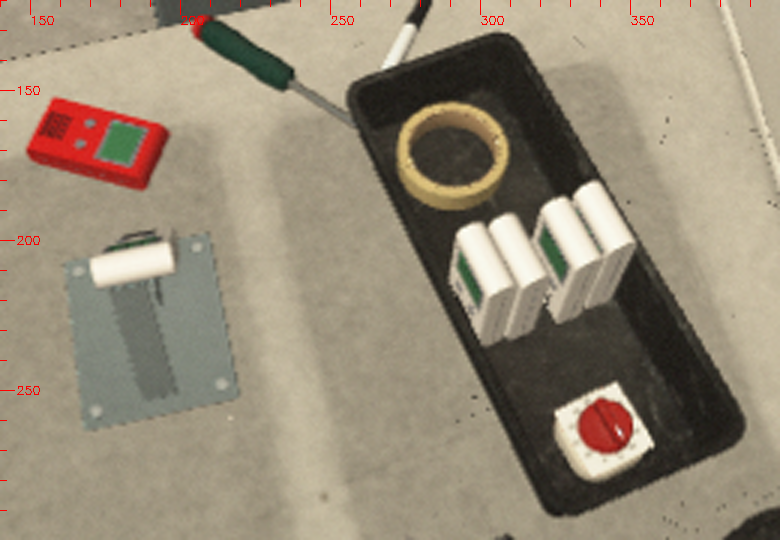

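Run:
```python
from rig import robot
from h import *
np.set_printoptions(precision=1,suppress=True)
s=cam(robot,"scene");d=cam(robot,"side")
b=onz(d,[[161.7,208.3],[209.3,197.7],[219.3,251.7],[169.3,263.3]],7); print(b,b.mean(0),[np.linalg.norm(b[i]-b[i-1]) for i in range(4)])
# base in scene: crop/3 + (90,130)
c=onz(s,np.array([[455,178],[530,118],[665,160],[606,232]])/3+[90,130],7);print(c,c.mean(0),[np.linalg.norm(c[i]-c[i-1]) for i in range(4)])
for p in (b,):
    for i in range(4): print(np.degrees(np.arctan2(*(p[i]-p[i-1])[[1,0]])))
for i in range(4): print(np.degrees(np.arctan2(*(c[i]-c[i-1])[[1,0]])))
```

```text
[[ 457.5 -231.9    7. ]
 [ 458.4 -110.5    7. ]
 [ 605.3 -115.     7. ]
 [ 603.7 -233.7    7. ]] [ 531.2 -172.8    7. ] [np.float64(146.18388169366628), np.float64(121.3810757687398), np.float64(146.90920581031304), np.float64(118.6918723480437)]
[[ 597.2 -109.3    7. ]
 [ 586.  -228.9    7. ]
 [ 450.5 -229.     7. ]
 [ 453.  -106.6    7. ]] [ 521.7 -168.5    7. ] [np.float64(144.2374759295419), np.float64(120.06880734329668), np.float64(135.47418088633412), np.float64(122.45200919866876)]
179.2872223249567
89.58842754290556
-1.7609995539981542
-90.74301526386893
-1.0901794412222914
-95.37374690902755
-179.94038458963885
88.8266767116378
```

Run:
```python
from rig import robot
from h import *
np.set_printoptions(precision=3,suppress=True)
s=cam(robot,"scene");d=cam(robot,"side")
print(tri(s,[[275.7,145]],d,[[184,208.3]]))
yaw=np.radians(-0.5)
L=R.from_euler('z',yaw)*R.from_euler('y',np.radians(35))
T=L.as_matrix()@np.diag([1,-1,-1.])
q=R.from_matrix(T).as_quat(); print(q,L.as_matrix())
c=tri(s,[[275.7,145]],d,[[184,208.3]])[0,:3]
for h in (120,60,-40): print(h,robot.ik((c+L.as_matrix()[:,2]*h).tolist(),q.tolist()))
```

```text
[[ 534.531 -165.28   128.607    0.869]]
[ 0.954 -0.004 -0.301 -0.001] [[ 0.819  0.009  0.574]
 [-0.007  1.    -0.005]
 [-0.574  0.     0.819]]
120 [-0.265  0.832  0.702 -0.18   2.196  1.253]
60 [-0.276  0.741  0.924 -0.173  2.064  1.267]
-40 [-0.297  0.655  1.203 -0.171  1.87   1.282]
```

```bash
cat >> h.py <<'E'
def pose(yaw,tilt):
    L=R.from_euler('z',yaw)*R.from_euler('y',tilt)
    M=L.as_matrix();return M,R.from_matrix(M@np.diag([1,-1,-1.])).as_quat().tolist()
E
python3 - <<'E'
from rig import robot
from h import *
np.set_printoptions(precision=3,suppress=True)
s=cam(robot,"scene")
print(onz(s,[[345,85],[395,92],[280,110],[375,120]],0))
M,q=pose(np.radians(-0.5),np.radians(35))
c=np.array([534.5,-168,128.6])
j=robot.ik((c+M[:,2]*120).tolist(),q);print(j)
t=robot.read_time()
j0=list(robot.read_joints()); robot.set_joints([j0[0],j0[1]-0.25,j0[2]-.1]+j0[3:])
print(robot.read_tool_pos())
jj=robot.ik((c+M[:,2]*120+np.array([0,0,60])).tolist(),q)
print(jj); robot.set_joints(jj); 
robot.line_to((c+M[:,2]*120).tolist(),velocity=200)
print(robot.read_time()-t,robot.read_tool_pos(),robot.read_ft_force())
w=cam(robot,"wrist");cv2.imwrite("pics/w1.png",w["pixels"]);crop(w,130,100,390,295,3,"pics/w1c.png")
np.savez("w1.npz",C=w["C"],M=w["M"],K=w["K"],D=w["D"])
E
```

```text
[[  613.396 -1037.029     0.   ]
 [  401.905 -1083.921     0.   ]
 [  738.283  -633.638     0.   ]
 [  406.246  -743.546     0.   ]]
[-0.268  0.834  0.699 -0.183  2.196  1.249]
[ 151.909 -610.67   444.958]
[-0.268  0.829  0.598 -0.199  2.3    1.223]
3.6666999999999996 [ 602.684 -169.141  227.209] [-0.152 -0.184  0.417]
```

View pics/w1.png

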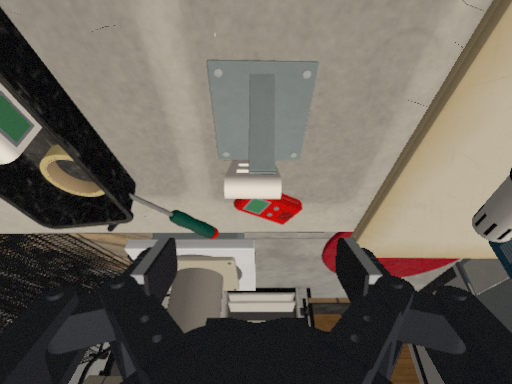

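View pics/w1c.png

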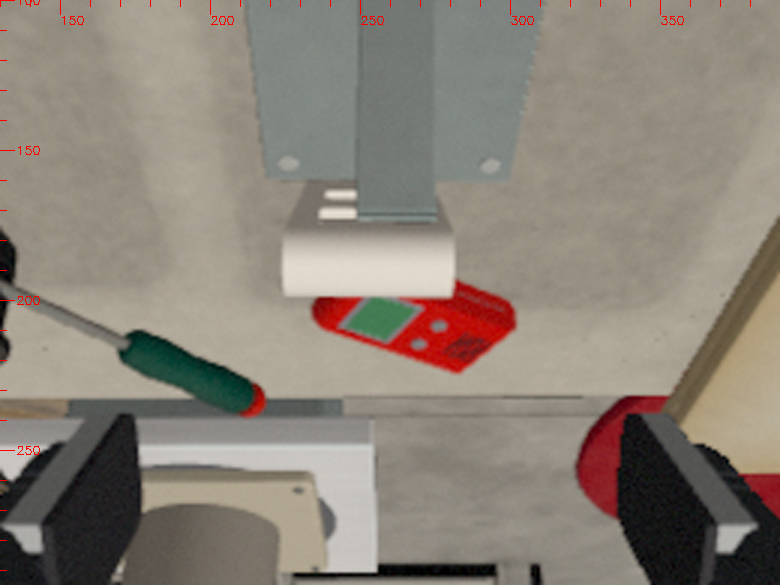

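Run:
```python
from rig import robot
from h import *
np.set_printoptions(precision=2,suppress=True)
w=cam(robot,"wrist");s=cam(robot,"scene");d=cam(robot,"side")
im=w["pixels"].astype(int)
sub=im[150:215,215:295]
for r in (185,190,194): print(r,im[r,218:230].mean(1).round(),im[r,276:288].mean(1).round())
for c in (240,255,270): print(c,im[160:204,c].mean(1).round())
crop(s,255,125,310,195,10,"pics/s2.png")
crop(d,160,185,215,220,12,"pics/d2.png")
```

```text
185 [139. 136. 139. 136. 134. 147. 188. 208. 207. 207. 206. 207.] [203. 204. 204. 202. 196. 167. 140. 139. 141. 141. 143. 143.]
190 [137. 140. 140. 141. 139. 139. 192. 215. 216. 216. 215. 215.] [214. 215. 215. 215. 207. 176. 144. 144. 146. 146. 146. 144.]
194 [143. 144. 143. 142. 137. 137. 184. 211. 212. 212. 213. 213.] [213. 213. 213. 212. 187. 114.  63.  71. 103. 124. 134. 140.]
240 [117. 113. 113. 164. 216. 202. 137. 111. 125. 176. 216. 210. 180. 114.
 111. 115. 124. 135. 149. 161. 172. 180. 188. 194. 201. 207. 211. 214.
 215. 216. 215. 215. 214. 215. 212. 210. 206. 193. 145.  54.  54.  53.
  59.  62.]
255 [118. 118. 120. 119. 118. 120. 120. 119. 118. 117. 113. 111. 133. 120.
 111. 115. 122. 134. 148. 159. 169. 179. 187. 193. 200. 205. 210. 213.
 214. 214. 215. 215. 214. 214. 213. 211. 207. 200. 176. 101.  92.  88.
  91.  91.]
270 [118. 121. 118. 117. 118. 118. 117. 118. 118. 124. 124. 103. 134. 126.
 114. 112. 121. 132. 146. 158. 168. 178. 185. 193. 198. 203. 208. 211.
 214. 215. 214. 214. 215. 214. 213. 212. 209. 201. 178.  67.  69.  97.
 121. 116.]
```

View pics/s2.png

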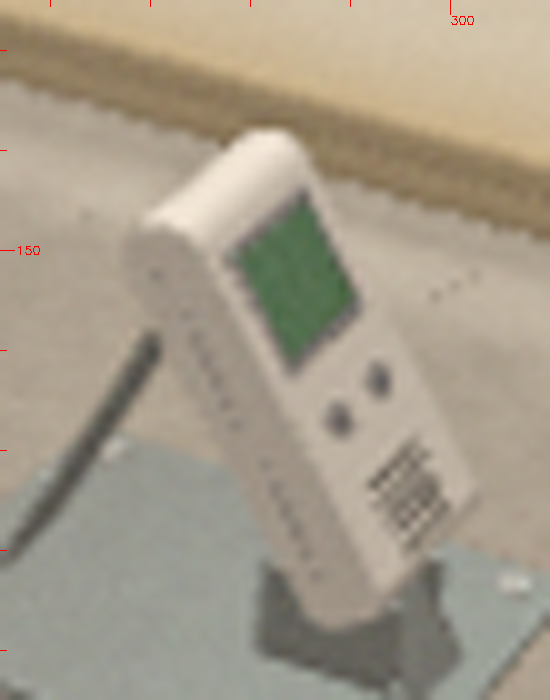

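View pics/d2.png

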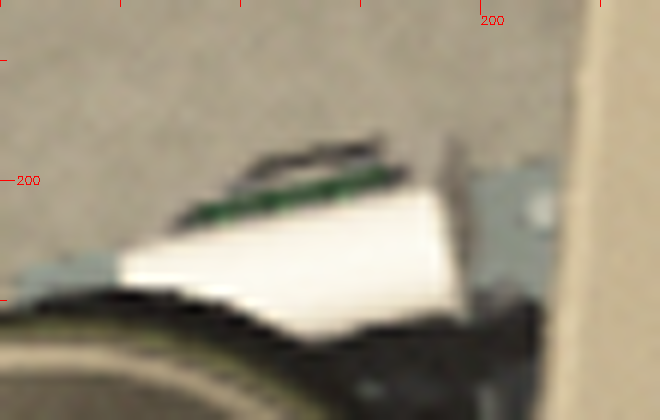

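Run:
```python
from rig import robot
from h import *
np.set_printoptions(precision=2,suppress=True)
w=cam(robot,"wrist");s=cam(robot,"scene")
M,q=pose(np.radians(-0.5),np.radians(35))
def dep(uv,z):
    v=rays(w,[uv])[0]; f=w["M"][:,2]; return w["C"]+v*z/(v@f)
P=dep((252.4,190),263.1);print("crown",P, "own",M.T@P)
yl=dep((223.8,190),263.1);yr=dep((281,190),263.1);print(yl,yr,np.degrees(np.arctan2(*(yl-yr)[[0,1]])))
# side face plane
n=M[:,1];p0=P+28*n
px=np.array([[205,245],[300,440],[375,590],[340,630],[300,600],[130,290],[122,255],[150,220],[175,218]])/10+[255,125]
v=rays(s,px);t=((p0-s["C"])@n)/(v@n);X=s["C"]+v*t[:,None]
print(np.c_[X,(X@M)])
print("front tangent", (M.T@dep((255,198.5),265)))
```

```text
crown [ 542.13 -164.97  138.44] own [ 365.84 -160.23  425.17]
[ 542.36 -136.99  138.41] [ 541.9  -192.94  138.47] 0.4653703284634678
[[ 520.94 -136.78  133.92  350.88 -132.23  409.17]
 [ 492.42 -136.53   88.62  353.5  -132.23  355.71]
 [ 469.27 -136.33   52.96  354.99 -132.23  313.21]
 [ 477.45 -136.4    38.    370.27 -132.23  305.66]
 [ 488.83 -136.5    42.94  376.76 -132.23  316.23]
 [ 540.15 -136.95  115.76  377.02 -132.23  405.32]
 [ 542.77 -136.97  124.68  374.06 -132.23  414.13]
 [ 535.79 -136.91  136.33  361.66 -132.23  419.66]
 [ 529.23 -136.85  138.79  354.87 -132.23  417.92]]
front tangent [ 357.29 -162.77  425.66]
```

Run:
```python
from rig import robot
from h import *
np.set_printoptions(precision=2,suppress=True)
M,q=pose(np.radians(-0.5),np.radians(35))
o=np.array([363,-160.2,381.5])
t=robot.read_time()
robot.line_to((M@(o+[0,0,70])).tolist(),q,velocity=150)
robot.line_to((M@o).tolist(),q,velocity=100)
print(robot.read_time()-t,np.array(robot.read_tool_pos())@M,robot.read_ft_force())
w=cam(robot,"wrist");cv2.imwrite("pics/w2.png",w["pixels"])
d=cam(robot,"scene");crop(d,230,110,330,200,7,"pics/s3.png")
```

```text
1.5415999999999999 [ 363.19 -160.36  382.63] [ 0.32 -0.16 -0.7 ]
```

View pics/w2.png

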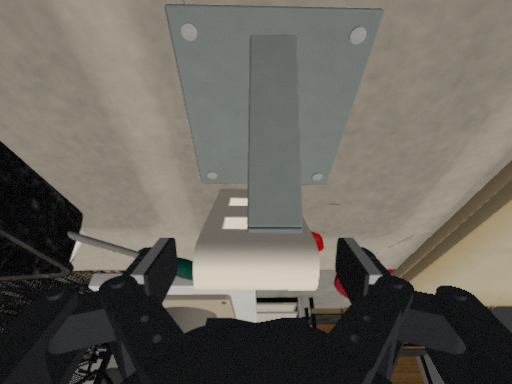

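View pics/s3.png

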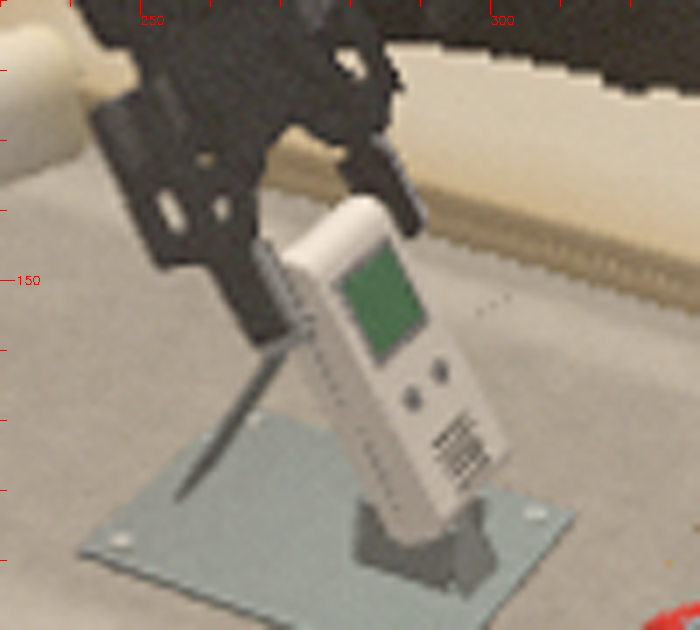

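Run:
```python
from rig import robot
from h import *
np.set_printoptions(precision=2,suppress=True)
t=robot.read_time()
robot.gripper_close()
print(robot.read_time()-t,robot.read_finger_gap(),robot.read_tool_pos(),robot.read_ft_force(),robot.read_torque())
t=robot.read_time()
M,q=pose(np.radians(-0.5),np.radians(35))
p=np.array(robot.read_tool_pos())
n=cam(robot,"scene");crop(n,230,110,330,200,7,"pics/s4.png")
robot.line_to((M@(np.array([363.,-160.2,381.5])+[0,-2,0])).tolist(),q,velocity=20)
print(robot.read_time()-t,robot.read_tool_pos(),robot.read_ft_force())
```

```text
0.38339999999999996 55.37489761139855 [ 515.18 -164.93  104.77] [ 2.3  -1.55  2.83] [-0.2  -0.33  0.15]
0.2999999999999998 [ 515.06 -166.54  104.69] [3.2  3.12 3.71]
```

View pics/s4.png

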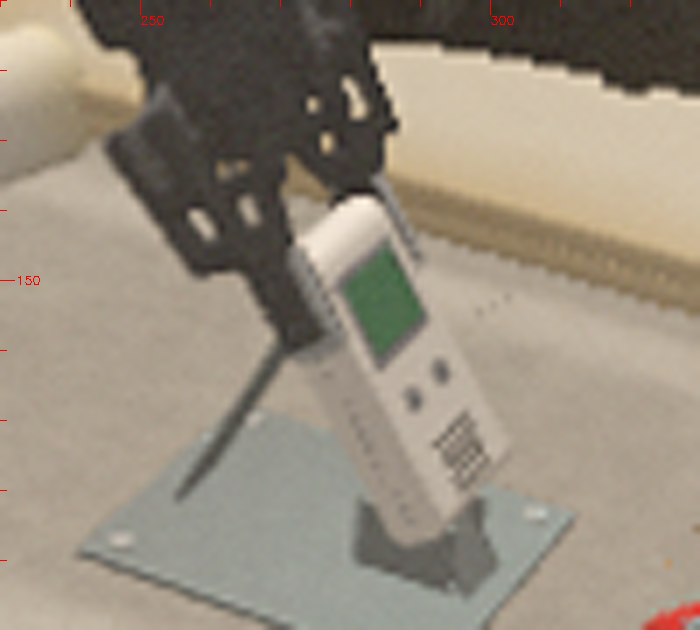

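Run:
```python
from rig import robot
from h import *
np.set_printoptions(precision=2,suppress=True)
t=robot.read_time()
M,q=pose(np.radians(-0.5),np.radians(35))
o=np.array([363.,-160.2,381.5]);s=2
while s<37:
    st=2.0 if s<16 else 0.7
    s+=st
    robot.line_to((M@(o+[0,-s,0])).tolist(),q,velocity=20 if s<16 else 12)
    f=np.array(robot.read_ft_force())
    print(round(s,1),f,round(-(np.array(robot.read_tool_pos())@M)[1]-160.2,2),round(robot.read_time()-t,2))
    if f[1]>11 or np.linalg.norm(f)>16: break
```

```text
4.0 [3.08 2.42 4.79] 3.74 0.25
6.0 [2.96 2.97 4.81] 5.8 0.5
8.0 [-0.45 -0.81  0.85] 8.42 0.75
10.0 [ 0.21 -0.89 -1.73] 10.22 1.0
12.0 [-1.4  -1.56 -0.41] 12.2 1.25
14.0 [-2.27 -1.   -0.77] 14.2 1.5
16.0 [-1.85  1.03  0.11] 16.07 1.82
16.7 [-3.37  1.76  0.85] 16.6 2.07
17.4 [-4.06  3.08  0.9 ] 17.31 2.32
18.1 [-3.52  2.57  1.99] 18.01 2.57
18.8 [-3.19  2.75  1.55] 18.73 2.82
19.5 [-3.72  3.48  1.94] 19.41 3.07
20.2 [-4.59  2.84  1.75] 20.11 3.32
20.9 [-5.06  5.36  1.81] 20.41 3.57
21.6 [-4.26  7.45  2.45] 20.55 3.82
22.3 [-4.11  9.72  3.06] 20.67 4.07
23.0 [-4.8  11.62  3.93] 20.82 4.32
```

Run:
```python
from rig import robot
from h import *
np.set_printoptions(precision=2,suppress=True)
t=robot.read_time()
M,q=pose(np.radians(-0.5),np.radians(35))
o=np.array([363.,-160.2,381.5])
s=15.1
robot.line_to((M@(o+[0,-s,0])).tolist(),q,velocity=20)
print(robot.read_ft_force(),np.array(robot.read_tool_pos())@M-o)
for x in (1,2,3.5,5,6.5,8,10,12):
    robot.line_to((M@(o+[-x,-s,0])).tolist(),q,velocity=20)
    f=np.array(robot.read_ft_force())
    print(x,f,np.array(robot.read_tool_pos())@M-o,round(robot.read_time()-t,2))
    if np.linalg.norm(f)>13: break
```

```text
[-4.33 -1.81  1.17] [ -0.09 -15.71   0.14]
1 [-0.3  -0.28 -1.06] [ -0.54 -15.01   0.1 ] 0.79
2 [ 0.1  -0.15 -1.99] [ -1.9  -15.04   0.06] 1.04
3.5 [-0.77 -0.99 -2.39] [ -3.56 -15.09   0.06] 1.29
5 [-0.19  0.09 -2.2 ] [ -5.06 -15.13   0.1 ] 1.54
6.5 [ 0.01 -0.02 -2.28] [ -6.56 -15.13   0.07] 1.79
8 [-0.26  0.45 -1.42] [ -8.07 -15.14   0.05] 2.04
10 [-0.11 -0.1  -2.18] [-10.06 -15.1    0.08] 2.29
12 [ 0.64  0.16 -1.66] [-12.09 -15.13   0.08] 2.54
```

Run:
```python
from rig import robot
from h import *
np.set_printoptions(precision=2,suppress=True)
M,q=pose(np.radians(-0.5),np.radians(35))
o=np.array([363.,-160.2,381.5])
p=M@(o+[-45,-15.1,0])
robot.line_to(p.tolist(),q,velocity=100)
robot.line_to((p+[0,0,170]).tolist(),q,velocity=200)
print(robot.read_time(),robot.read_tool_pos(),robot.read_ft_force(),robot.read_finger_gap())
s=cam(robot,"scene");d=cam(robot,"side")
crop(d,285,170,360,240,10,"pics/d5.png");crop(s,150,180,230,260,9,"pics/s5.png")
cv2.imwrite("pics/s5f.png",s["pixels"]);cv2.imwrite("pics/d5f.png",d["pixels"])
```

```text
15.1333 [ 477.41 -179.3   298.51] [-0.26 -0.26 -2.24] 54.941071297738056
```

View pics/d5.png

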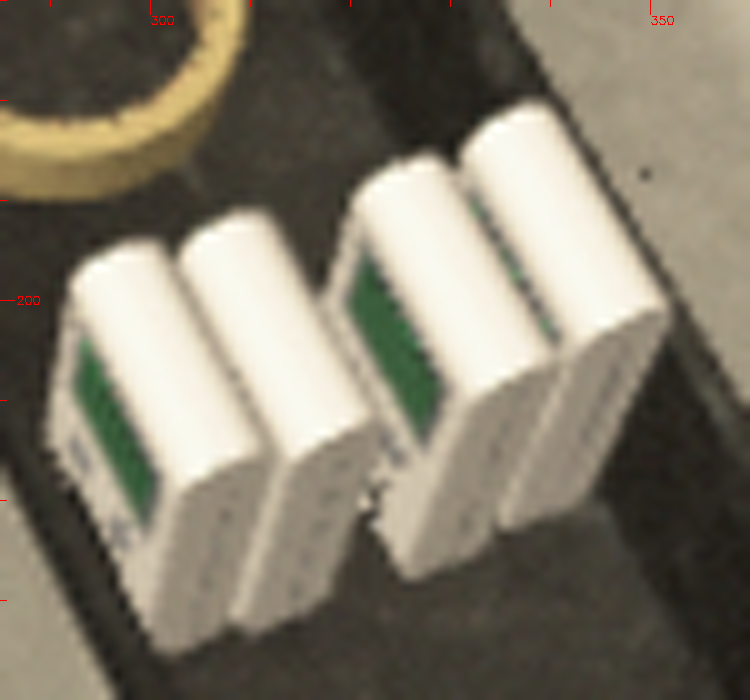

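View pics/s5f.png

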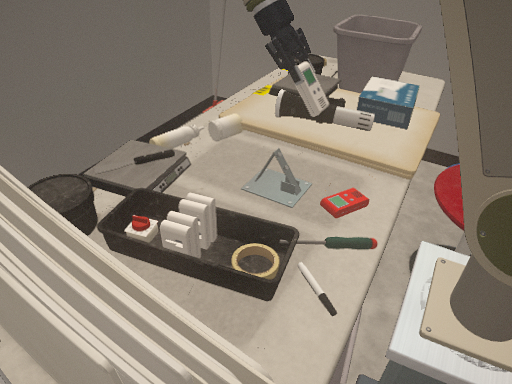

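View pics/s5.png

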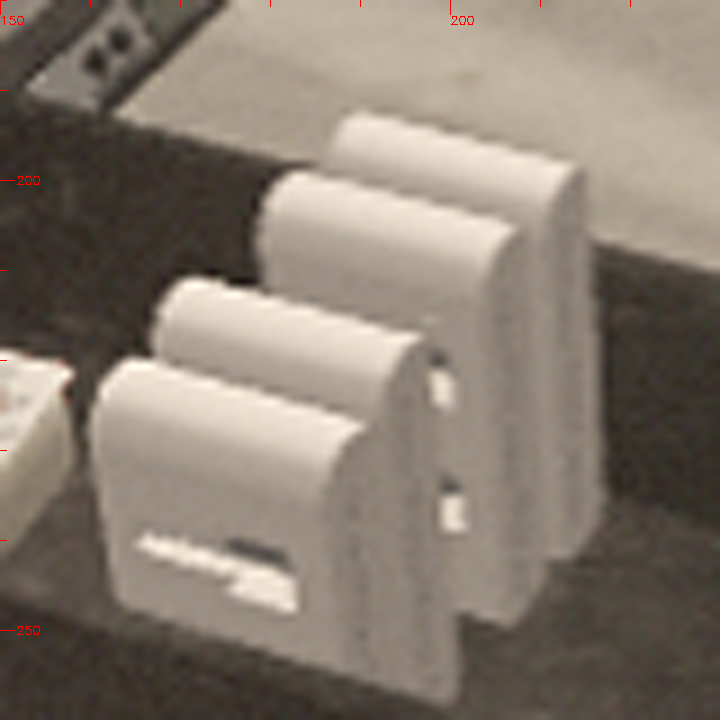

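Run:
```python
from rig import robot
from h import *
np.set_printoptions(precision=2,suppress=True)
d=cam(robot,"side");s=cam(robot,"scene")
px=np.array([[222,469],[330,439],[508,375],[620,328]])/10+[285,170]
e=onz(d,px,104);print("+x end mid",e)
# scene end faces (-x end, z~104): left,right arc
ps=np.array([[345,455],[400,375],[503,255],[562,200]])/9+[150,180]
f=onz(s,ps,104);print("-x end mid",f)
v=(e-f);print(np.degrees(np.arctan2(v[:,1],v[:,0])),np.linalg.norm(v,axis=1),(e+f)/2)
# bin rim outer long edges, side view, (crop d1 /3+140,120)
b=np.array([[348,95],[545,505],[520,40],[745,415]])/3+[140,120]
B=onz(d,b,71);print(B,np.degrees(np.arctan2(*(B[1]-B[0])[[1,0]])),np.degrees(np.arctan2(*(B[3]-B[2])[[1,0]])))
```

```text
+x end mid [[610.69  89.29 104.  ]
 [609.83 114.38 104.  ]
 [605.05 157.45 104.  ]
 [600.43 185.56 104.  ]]
-x end mid [[547.06 175.44 104.  ]
 [552.4  148.56 104.  ]
 [557.08 102.95 104.  ]
 [557.05  79.29 104.  ]]
[-53.55 -30.76  48.65  67.8 ] [107.1   66.83  72.6  114.78] [[578.88 132.36 104.  ]
 [581.12 131.47 104.  ]
 [581.06 130.2  104.  ]
 [578.74 132.42 104.  ]]
[[394.94  28.79  71.  ]
 [760.03  76.45  71.  ]
 [377.31 185.61  71.  ]
 [735.4  236.98  71.  ]] 7.437313880589989 8.163711178003926
```

Run:
```python
from rig import robot
from h import *
np.set_printoptions(precision=2,suppress=True)
t=robot.read_time()
M,q=pose(np.radians(99),0)
g=np.array([581,131,0])-75*M[:,0]
print(robot.ik((g+[0,0,290]).tolist(),q))
robot.move_ptp((g+[0,0,290]).tolist(),q)
robot.line_to((g+[0,0,220]).tolist(),q,velocity=150)
print(robot.read_time()-t,robot.read_tool_pos(),robot.read_eef_rot(),robot.read_ft_force(),robot.read_finger_gap())
w=cam(robot,"wrist");cv2.imwrite("pics/w6.png",w["pixels"])
np.savez("w6.npz",C=w["C"],M=w["M"],K=w["K"],D=w["D"])
s=cam(robot,"scene");d=cam(robot,"side");cv2.imwrite("pics/s6.png",s["pixels"]);cv2.imwrite("pics/d6.png",d["pixels"])
```

```text
[ 0.01  0.1   1.41 -0.    1.63 -0.15]
1.825000000000001 [592.93  56.54 220.38] [ 0.65  0.76 -0.    0.  ] [-0.27 -0.07 -0.81] 55.147466329602494
```

View pics/w6.png

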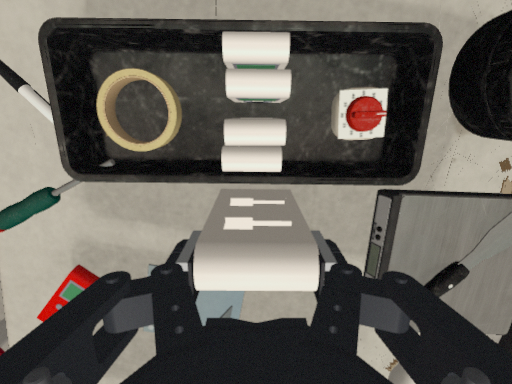

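View pics/s6.png

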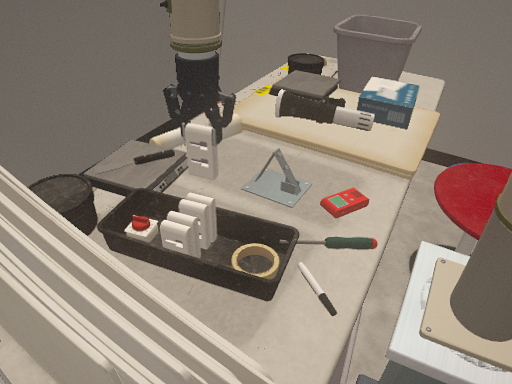

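Run:
```python
from h import *
d={"pixels":cv2.imread("pics/w6.png")}
crop(d,205,20,305,185,6,"pics/w6c.png")
im=cv2.imread("pics/w6c.png");cv2.imwrite("pics/w6d.png",im[:600]);cv2.imwrite("pics/w6e.png",im[400:])
```

```text
(no output)
```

View pics/w6e.png

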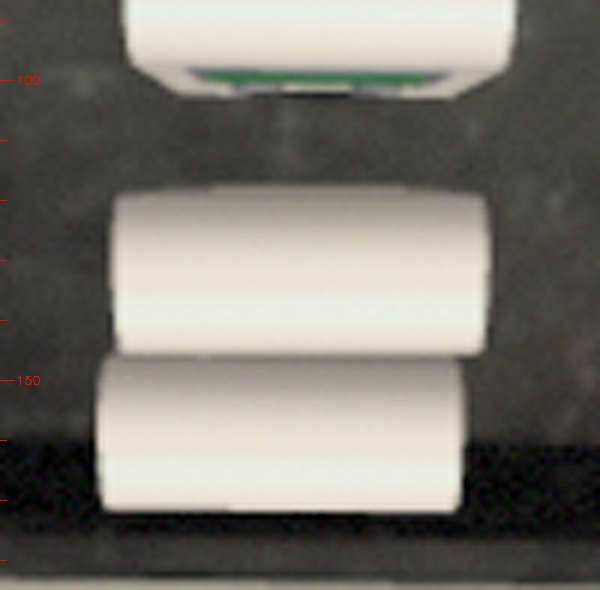

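View pics/w6d.png

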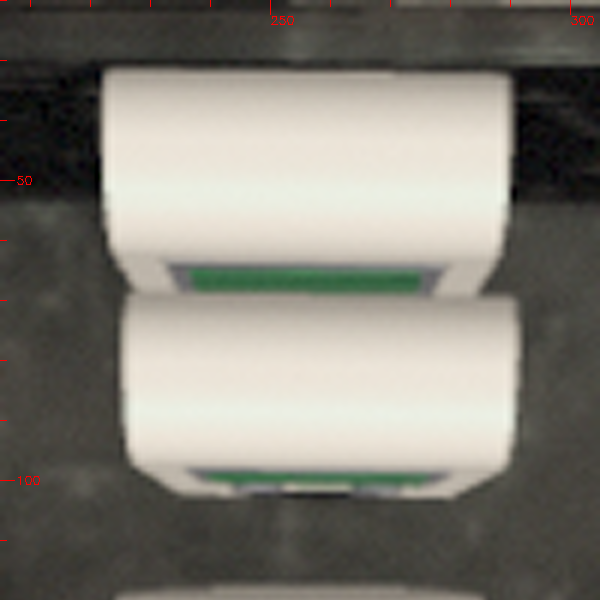

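Run:
```python
from h import *
np.set_printoptions(precision=2,suppress=True)
w=dict(np.load("w6.npz"));M,q=pose(np.radians(99),0)
A=onz(w,[[255,119],[255,97]],103);print("faces",A, (A-A[0])@M)
# bottom of L3 face at z~9, L2's face bottom
print("foot L3",onz(w,[[255,102.5]],9)@M, A@M)
B=onz(w,[[224,132],[286.5,132],[226.2,84],[290.8,84],[221.5,158],[282,158],[222,50],[290.5,50]],114)@M;print(B)
# bin rim long edge direction: lower outer edge
C=onz(w,[[70,184],[420,187],[45,18],[435,26]],71);print(C,np.degrees(np.arctan2(*(C[1]-C[0])[[1,0]])),np.degrees(np.arctan2(*(C[3]-C[2])[[1,0]])))
print("gapmid",A.mean(0))
```

```text
faces [[582.47 123.09 103.  ]
 [579.45 142.24 103.  ]] [[ 0.    0.    0.  ]
 [19.39 -0.02  0.  ]]
foot L3 [[  49.08 -594.17    9.  ]] [[  30.46 -594.55  103.  ]
 [  49.84 -594.57  103.  ]]
[[  19.25 -566.5   114.  ]
 [  19.25 -623.12  114.  ]
 [  59.78 -569.74  114.  ]
 [  59.78 -625.56  114.  ]
 [  -4.39 -563.4   114.  ]
 [  -4.38 -619.68  114.  ]
 [  86.32 -567.03  114.  ]
 [  86.31 -624.36  114.  ]]
[[388.12  20.69  71.  ]
 [777.23  78.9   71.  ]
 [369.86 183.29  71.  ]
 [739.73 234.91  71.  ]] 8.508197150441038 7.945412921974727
gapmid [580.96 132.67 103.  ]
```

Run:
```python
from h import *
d={"pixels":cv2.imread("pics/w6.png")}
crop(d,180,180,335,300,5,"pics/w6f.png")
```

```text
(no output)
```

View pics/w6f.png

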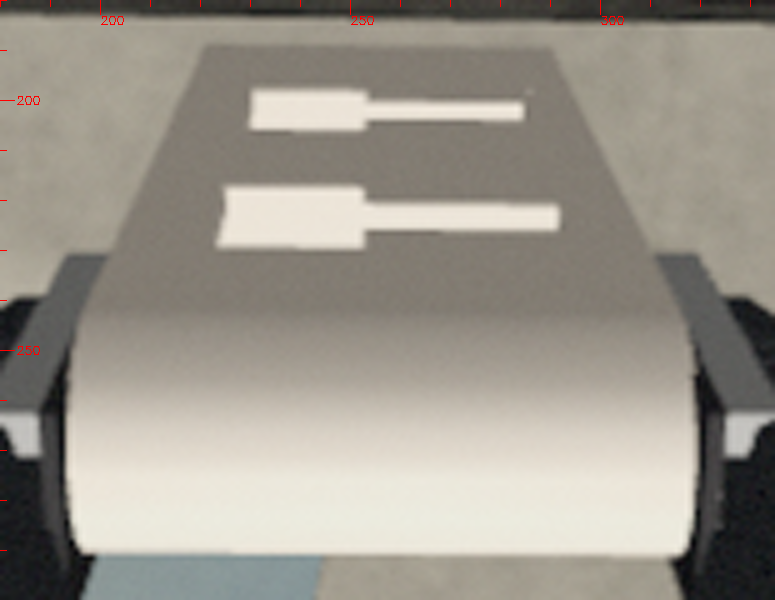

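Run:
```python
from h import *
np.set_printoptions(precision=2,suppress=True)
w=dict(np.load("w6.npz"));M,q=pose(np.radians(99),0)
P=np.array([592.93,56.54,220.38])
def at(uv,z):
    v=rays(w,[uv])[0];return (w["C"]+v*z/(v@w["M"][:,2])-P)@M
for a,b,r in ((220.8,290.2,189),(195.5,317.5,243),):
    z=56*w["K"][0,0]/(b-a);print(at(((a+b)/2,r),z),z)
for zz in (-63,-65,-67): print("foot back at own z",zz,(onz(w,[[255,189]],P[2]+zz)-P)@M)
for zz in (28,30): print("crown arc",zz,(onz(w,[[255,243]],P[2]+zz)-P)@M)
for zz in (30,32): print("crown front tangent",zz,(onz(w,[[255,290.6]],P[2]+zz)-P)@M)
```

```text
[ 13.59  -0.65 -66.33] 217.05685300663842
[14.49 -1.34 30.87] 123.47332457918608
foot back at own z -63 [[ 14.5   -0.26 -63.  ]]
foot back at own z -65 [[ 13.95  -0.25 -65.  ]]
foot back at own z -67 [[ 13.4   -0.24 -67.  ]]
crown arc 28 [[13.04 -0.64 28.  ]]
crown arc 30 [[14.05 -0.65 30.  ]]
crown front tangent 30 [[-11.59  -0.63  30.  ]]
crown front tangent 32 [[-10.13  -0.64  32.  ]]
```

Run:
```python
from rig import robot
from h import *
np.set_printoptions(precision=2,suppress=True)
M,q=pose(np.radians(99),0)
t=robot.read_time();print(t)
g=M@np.array([38.35,-595.7,0])
robot.line_to((g+[0,0,220]).tolist(),q,velocity=150)
robot.line_to((g+[0,0,186]).tolist(),q,velocity=100)
z=186
while z>130:
    z-=4
    robot.line_to((g+[0,0,z]).tolist(),q,velocity=30)
    f=np.array(robot.read_ft_force());p=np.array(robot.read_tool_pos())
    print(z,f,p@M-[38.35,-595.7,0],round(robot.read_time()-t,2))
    if np.linalg.norm(f+[0,0,1.5])>12: break
w=cam(robot,"scene");crop(w,130,120,260,270,5,"pics/s7.png");d=cam(robot,"side");cv2.imwrite("pics/d7.png",d["pixels"])
```

```text
17.3083
182 [-0.93  0.33 -1.97] [ -0.    -0.16 182.3 ] 1.43
178 [-0.7   0.33 -1.13] [  0.04   0.2  177.7 ] 1.71
174 [-0.27  0.02 -1.8 ] [  0.03   0.26 173.58] 1.99
170 [ 0.29  0.38 -1.19] [ -0.01   0.22 169.6 ] 2.28
166 [-1.22  0.79 -1.43] [  0.01   0.23 165.64] 2.56
162 [ 0.75 -0.04 -0.51] [  0.02   0.25 161.6 ] 2.84
158 [-0.13 -0.15 -2.1 ] [  0.02   0.24 157.61] 3.12
154 [ 0.17 -0.49 -0.86] [ -0.01   0.25 153.61] 3.41
150 [-0.75  0.29 -1.62] [  0.01   0.23 149.64] 3.69
146 [ 0.21 -0.15 -1.86] [  0.01   0.24 145.61] 3.98
142 [ 0.06  0.02 -1.93] [ -0.01   0.23 141.65] 4.26
138 [-0.16  0.54 -1.08] [  0.     0.26 137.6 ] 4.54
134 [ 0.27  0.57 -1.32] [ -0.02   0.24 133.63] 4.82
130 [-0.35  0.28 -1.46] [  0.01   0.24 129.63] 5.11
```

View pics/s7.png

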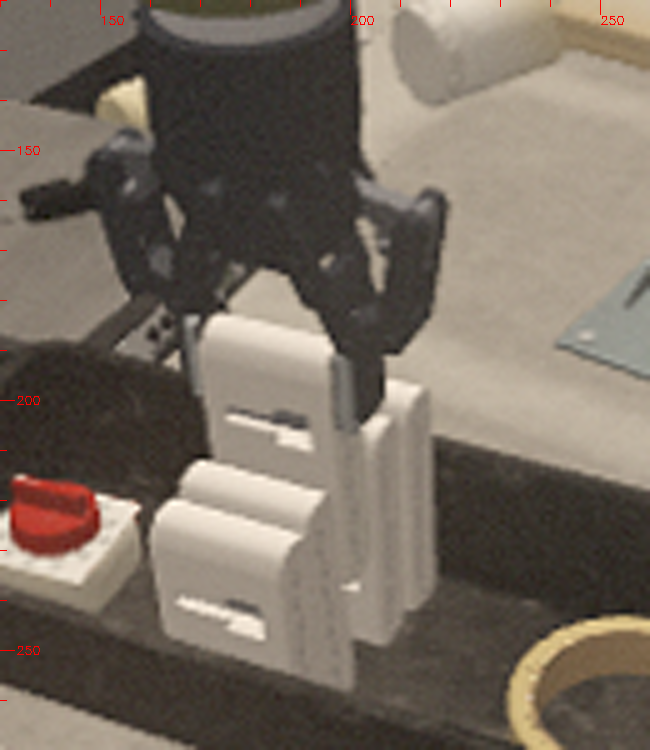

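Run:
```python
from rig import robot
from h import *
np.set_printoptions(precision=2,suppress=True)
M,q=pose(np.radians(99),0)
t=robot.read_time();print(t)
g=M@np.array([38.35,-595.7,0])
z=130
while z>68:
    z-=4 if z>82 else 1
    robot.line_to((g+[0,0,z]).tolist(),q,velocity=30 if z>82 else 10)
    f=np.array(robot.read_ft_force());p=np.array(robot.read_tool_pos())
    print(z,f,p@M-[38.35,-595.7,0],round(robot.read_time()-t,2))
    if np.linalg.norm(f+[0,0,1.5])>8: break
w=cam(robot,"scene");crop(w,130,120,260,270,5,"pics/s8.png")
```

```text
22.5167
126 [ 0.52 -1.3  -1.26] [ -0.02   0.23 125.61] 0.28
122 [-0.65  0.29 -1.98] [ -0.01   0.26 121.63] 0.57
118 [ 0.16 -0.11 -0.66] [ -0.01   0.27 117.61] 0.85
114 [ 0.8  -0.61 -1.99] [  0.     0.26 113.61] 1.13
110 [ 0.18  0.18 -0.93] [ -0.02   0.26 109.61] 1.42
106 [ 0.26 -0.09 -1.53] [  0.     0.26 105.6 ] 1.7
102 [ 0.57 -0.2  -2.91] [  0.01   0.26 101.62] 1.98
98 [ 0.03  0.58 -1.67] [ 0.02  0.29 97.61] 2.27
94 [-0.59 -1.03 -1.42] [ 0.03  0.28 93.6 ] 2.55
90 [-0.11  0.97 -1.71] [ 0.05  0.3  89.6 ] 2.83
86 [ 0.09 -0.4  -0.39] [ 0.04  0.3  85.58] 3.12
82 [ 1.38 -0.75  2.53] [-0.05 -0.46 82.43] 3.67
81 [0.39 0.55 2.05] [ 0.05 -0.14 80.97] 3.92
80 [ 0.54  0.15 -0.04] [-0.01  0.28 79.58] 4.17
79 [-0.58  1.24 -2.02] [ 0.06  0.65 78.3 ] 4.42
78 [ 0.07  0.47 -1.14] [ 0.03  0.21 77.75] 4.67
77 [-0.21  0.3  -1.67] [ 0.03  0.04 76.92] 4.92
76 [ 0.94  0.13 -1.49] [ 0.02 -0.05 76.01] 5.17
75 [-3.28 -0.07  5.22] [-0.01 -0.1  75.85] 5.42
74 [-7.03 -0.69 13.07] [ 0.02 -0.16 75.83] 5.67
```

View pics/s8.png

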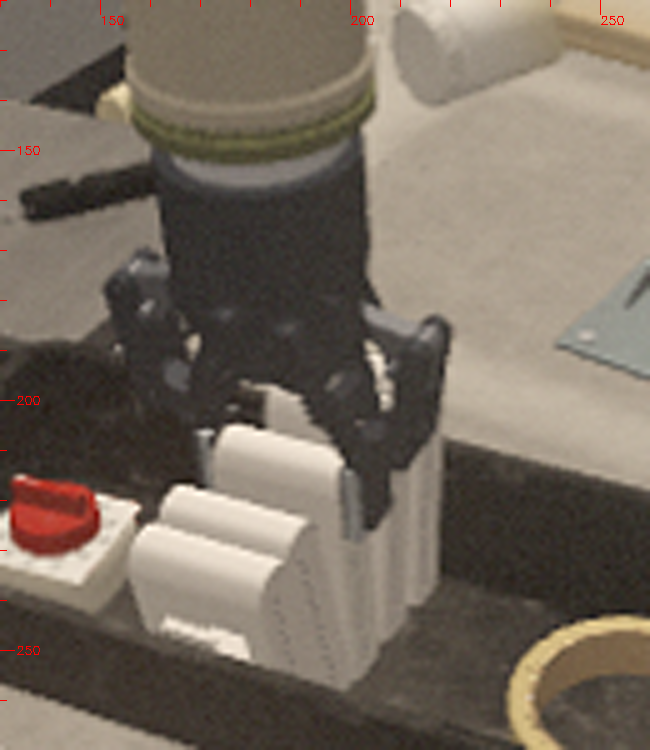

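Run:
```python
from rig import robot
from h import *
np.set_printoptions(precision=2,suppress=True)
M,q=pose(np.radians(99),0)
g=M@np.array([38.35,-595.7,0])
robot.line_to((g+[0,0,75.4]).tolist(),q,velocity=20)
print(robot.read_time(),robot.read_ft_force(),robot.read_tool_pos())
w=cam(robot,"wrist");cv2.imwrite("pics/w9.png",w["pixels"]);d=cam(robot,"side");crop(d,270,150,380,250,7,"pics/d9.png")
np.savez("w9.npz",C=w["C"],M=w["M"],K=w["K"],D=w["D"])
```

```text
28.4833 [-1.72  1.34  3.59] [582.67 131.14  75.84]
```

View pics/w9.png

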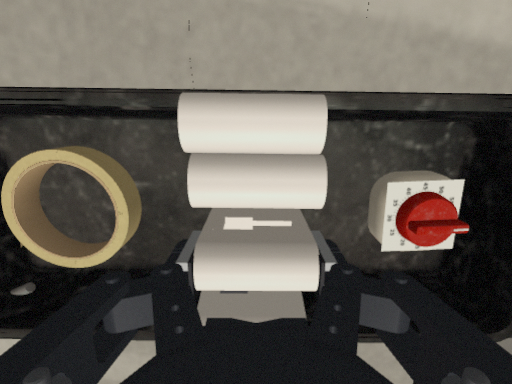

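View pics/d9.png

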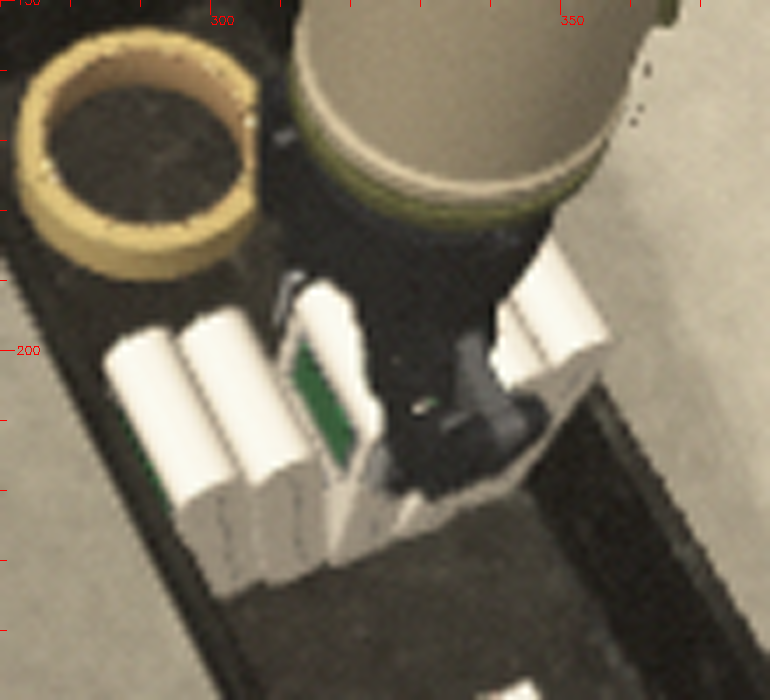

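Run:
```python
from rig import robot
from h import *
np.set_printoptions(precision=2,suppress=True)
w=dict(np.load("w9.npz"));M,q=pose(np.radians(99),0)
# L3 lower crown/upper rows: 153..208 ; L4: 93..153; held 232..290
X=onz(w,[[256,153],[256,208],[256,93],[256,153]],107)@M;print(X)
d=cam(robot,"side")
px=np.array([[205,488],[280,465],[572,350]])/7+[270,150]
print(onz(d,px,106)@M)
```

```text
[[  94.13 -597.04  107.  ]
 [  69.96 -597.07  107.  ]
 [ 117.55 -597.02  107.  ]
 [  94.13 -597.04  107.  ]]
[[ -26.69 -616.92  106.  ]
 [  -1.87 -619.29  106.  ]
 [ 101.58 -620.91  106.  ]]
```

Run:
```python
from rig import robot
from h import *
d=cam(robot,"scene");crop(d,150,195,225,262,9,"pics/s10.png")
```

```text
(no output)
```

View pics/s10.png

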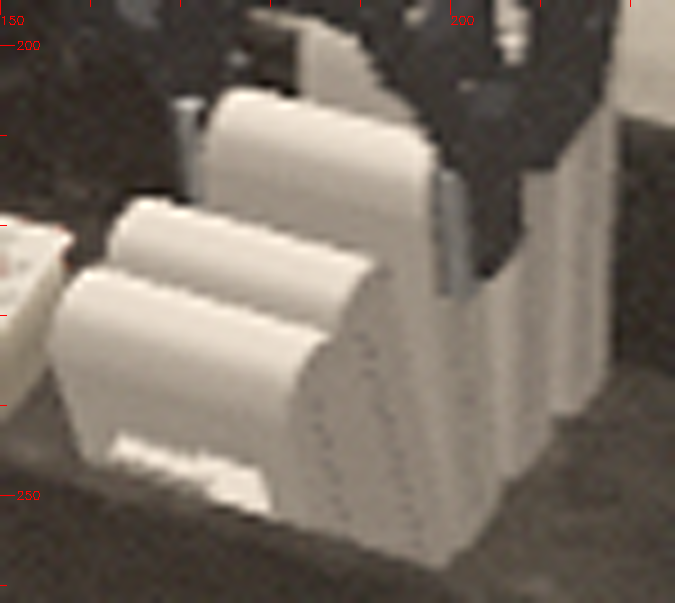

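Run:
```python
from rig import robot
from h import *
np.set_printoptions(precision=2,suppress=True)
M,q=pose(np.radians(99),0)
d=cam(robot,"scene")
def X(px,yy):
    v=rays(d,np.array(px)/9+[150,195]);t=(yy-d["C"]@M[:,1])/(v@M[:,1]);return (d["C"]+v*t[:,None])@M
for n,px in (("L4",[[315,410],[340,510]]),("L3",[[367,345],[408,525]]),("L1",[[618,110],[607,370]]),("held-L2",[[495,290],[510,460]]),("heldseam",[[448,310],[458,500]])):
    a=X(px,-568);print(n,a,np.degrees(np.arctan2(a[0,0]-a[1,0],a[0,2]-a[1,2])))
```

```text
L4 [[ 102.84 -568.     91.48]
 [  97.67 -568.     57.78]] 8.715105119094863
L3 [[  79.6  -568.     90.19]
 [  70.02 -568.     27.72]] 8.718491873281023
L1 [[ -48.89 -568.     60.3 ]
 [ -36.09 -568.    -14.81]] -9.671862390190169
held-L2 [[  20.82 -568.     58.22]
 [  19.43 -568.      2.93]] 1.4335785576081341
heldseam [[  43.51 -568.     70.62]
 [  46.31 -568.     13.99]] -2.8241279830080677
```

Run:
```python
from rig import robot
from h import *
np.set_printoptions(precision=2,suppress=True)
M,q=pose(np.radians(99),0)
robot.open_gripper();print(robot.read_time(),robot.read_ft_force(),robot.read_finger_gap())
p=np.array(robot.read_tool_pos())
robot.line_to((p+[0,0,60]).tolist(),q,velocity=100)
g=np.array([581,131,0])-75*M[:,0]
robot.line_to((p+[0,0,150]-75*M[:,0]).tolist(),q,velocity=200)
print(robot.read_time(),robot.read_tool_pos(),robot.read_ft_force())
for n,b in (("wrist",(190,0,320,185,4)),("scene",(130,170,240,270,7)),("side",(280,150,370,240,8))):
    c=cam(robot,n);crop(c,*b,f"pics/{n}_f.png")
    np.savez(f"{n}_f.npz",C=c["C"],M=c["M"],K=c["K"],D=c["D"])
```

```text
29.1417 [ 0.19 -0.82 -0.53] 85.23824479500358
30.625 [593.31  57.22 223.68] [-0.56 -0.06 -0.22]
```

View pics/wrist_f.png

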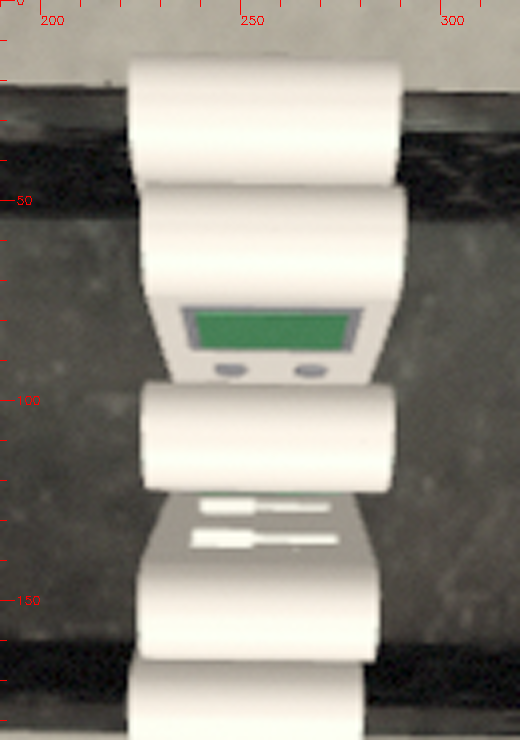

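View pics/scene_f.png

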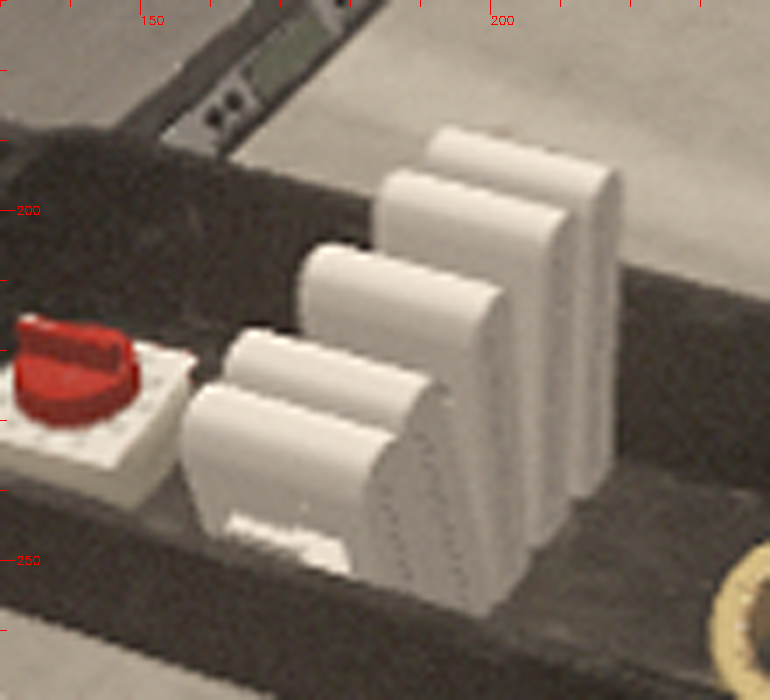

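View pics/side_f.png

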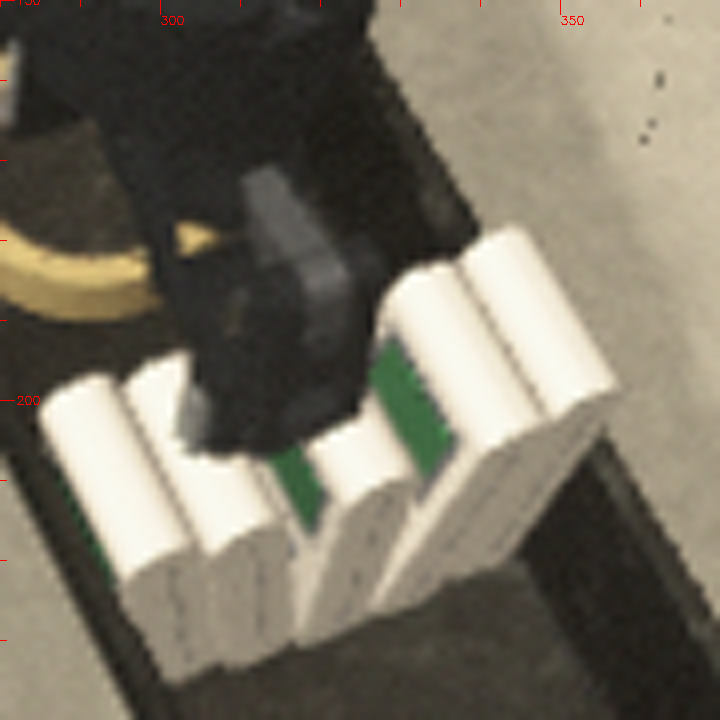

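Run:
```python
from h import *
np.set_printoptions(precision=2,suppress=True)
M,q=pose(np.radians(99),0)
w=dict(np.load("wrist_f.npz"));d=dict(np.load("scene_f.npz"))
r=lambda y:y/4
print(onz(w,[[258,r(297)],[258,r(185)],[255,r(383)],[255,r(490)],[253,r(565)],[253,r(660)],[257,r(62)]],105)@M)
def X(px,yy=-568):
    v=rays(d,np.array(px)/7+[130,170]);t=(yy-d["C"]@M[:,1])/(v@M[:,1]);return (d["C"]+v*t[:,None])@M
for n,px in (("L4",[[388,480],[410,570]]),("L3",[[430,445],[462,580]]),("held",[[478,330],[498,545]]),("L2",[[558,290],[543,500]]),("L1",[[620,200],[612,460]])):
    a=X(px);print(n,a,np.degrees(np.arctan2(a[0,0]-a[1,0],a[0,2]-a[1,2])))
```

```text
[[  69.93 -597.49  105.  ]
 [  92.58 -597.43  105.  ]
 [  51.71 -594.79  105.  ]
 [  27.96 -594.78  105.  ]
 [  10.55 -592.85  105.  ]
 [ -12.49 -592.79  105.  ]
 [ 116.16 -596.52  105.  ]]
L4 [[ 100.57 -568.     94.56]
 [  94.73 -568.     55.73]] 8.559727859607305
L3 [[  77.3  -568.     87.67]
 [  67.19 -568.     26.48]] 9.37808270939267
held [[  45.4  -568.    104.14]
 [  44.26 -568.     20.  ]] 0.7811281735653791
L2 [[  -4.71 -568.     81.23]
 [  13.79 -568.     11.88]] -14.933920888398886
L1 [[ -50.15 -568.     83.25]
 [ -36.11 -568.    -13.59]] -8.25036636127845
```

Run:
```python
from h import *
np.set_printoptions(precision=2,suppress=True)
M,q=pose(np.radians(99),0)
d=dict(np.load("scene_f.npz"));s=dict(np.load("side_f.npz"));w=dict(np.load("wrist_f.npz"))
def X(px,yy=-568):
    v=rays(d,np.array(px)/7+[130,170]);t=(yy-d["C"]@M[:,1])/(v@M[:,1]);return (d["C"]+v*t[:,None])@M
print("bottoms L4,L3/held,L2,L1",X([[485,612],[530,550],[575,498],[612,460]]))
print("held crown apex",X([[495,290]],-567),X([[480,330],[505,300]],-567))
# crown triangulation: held +x end corner / -x end, wrist vs scene : -x end of ridge
a=np.array([[190+142/4,437/4]]);b=np.array([[495,290]])/7+[130,170]
print("tri",tri(w,a,d,b)[:,:3]@M,tri(w,a,d,b)[:,3])
```

```text
bottoms L4,L3/held,L2,L1 [[  55.6  -568.      2.34]
 [  24.56 -568.      0.16]
 [  -7.92 -568.     -6.13]
 [ -36.11 -568.    -13.59]]
held crown apex [[  35.7  -567.    111.53]] [[  46.05 -567.    104.94]
 [  30.32 -567.    103.91]]
tri [[  38.87 -566.99  113.53]] [3.07]
```

Run:
```python
from rig import robot
print(robot.read_time()); robot.close_job()
```

```text
30.775
the job is handed in; nothing more can be done
```

I took the logger off the stand, pushed it down into the gap in the row, let go and handed the job in at 30.8 s of robot time. No verdict is reported, so success rests on my own checks.

**Getting it off the stand:** I slid it to the right and felt the stop after about 20.5 mm, at roughly 12 N. I eased it back about 5.5 mm and pulled it off the screws against almost no resistance.

**Putting it in the bin:** I measured the gap at about 19.4 mm with the wrist camera. The logger went down with only a few newtons until it met a firm stop that I took for the bin floor, peaking at about 13 N.

**Last checks before handing in:**
- **Logger:** It stands upright (about 1°) between the second and third loggers, roughly in line with them. Its crown measured 112–114 mm high, against 114 mm for a logger on the floor.
- **Neighbours:** All four lean outward against the bin walls. I measured 8–10° on loggers 1, 3 and 4, inside the 15° limit but not fully upright.
- **Logger 2, disagreeing readings:** One image reading gave 14.9°, right at the limit. I put that down to a badly chosen edge point, because the wrist view limits the lean to about 10°. I did not re-measure it.
- **Floor heights at the far end:** The scene view put the feet of loggers 1 and 2 at 6–14 mm below the table. That is impossible, so I did not rely on that view there.
- **Tape and timer:** The arm never came near them and they looked unmoved in the pictures. I did not measure their positions afterwards.

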